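# Ease a tube rack down into the heating block on the hand-wound lift

### The job

The rack of sample tubes hangs wound up above the heating block, its weight held by the pawl on the ratchet wheel of the lift. Flick the red pawl lever over to its release side (away from the robot), wind the crank up a touch so that the loaded pawl springs clear of the wheel, and then, without letting the crank go, ease it back until the tubes stand on the bottom of their wells. Let the rack down gently, never letting it run away nor forcing it down once it is home, then let go and leave the other things where they stand.

Things in the scene. Friction and masses are not known exactly. Their poses are not given: they have to be found in the camera images.
- stand: lift stand, fixed: white base plate 190 x 330 x 12 mm, aluminium column 45 mm square and 307 mm tall, white heating block 150 x 150 mm, top 102 mm up. Origin on the bench under the ratchet wheel; x points from the robot's side to the far side, y along the winch shaft from the crank (-y) to the block (centre at y +200 mm; column at y 32 to 78 mm), z up.
- shaft (a point): point on the winch shaft's axis in the middle plane of the steel ratchet wheel (78 mm across, 14 saw teeth, 10 mm thick), 200 mm above the bench. The shaft runs along the stand's y axis.
- drum (a joint): turn of wheel, pinion and crank, rad; 20 mm of rack travel per rad. About 0 as it hangs on the pawl, with the crank arm on the robot's side 0.39 rad above level. Grows on winding up: the grip goes down on the robot's side; 0.05 to 0.3 rad frees the pawl. Falls on lowering: the grip goes up, over the top and down the far side, 2.2 to 3.6 rad in all. Let go off the pawl, it runs away.
- crank_grip: black round crank grip, 26 mm across, 78 mm long, along the stand's y axis, free to turn on its pin. Origin at its centre, 85 mm from the shaft axis, 78 mm out (-y) from the wheel's plane; the crank arm is a 7 mm plate 24 to 31 mm out. Pinch it from above, fingers on its -x and +x sides. Off the pawl, the rack's weight pulls it in the lowering direction with 4 to 9 N.
- pawl_lever (a joint): red-tipped pawl lever, rad: 0 engaged (leans 0.25 rad to the robot's side), 0.5 released (leans 0.25 rad to the far side). Turns about the stand's y axis, stays where it is put; 3 to 5 N at the tip moves it. It only winds the pawl's spring: a loaded pawl stays in the wheel until winding up takes the load off it.
- lever_tip (a point): middle of the red thumb piece on the pawl lever (9 mm thick along x, 17 mm wide along y, 22 mm tall), 45 mm from the lever's pin, about 294 mm above the bench. It is pushed from the robot's side to the far side by about 22 mm, for instance with shut fingers.
- pawl_tip (a point): middle of the pawl's round nose (6 mm thick): about 235 mm above the bench when in the wheel, about 250 mm when sprung clear.
- tube_rack: plate 136 x 136 x 6 mm with nine white 27 mm tubes, 2 to 3 kg, driven straight up and down by the winch's toothed bar. Origin: centre of the plate's underside, 178 mm up at first; tubes reach 70 mm below it. They land unseen on cups in the wells, 44 to 68 mm lower, never the same; the cups give 2 mm as the crank's pull fades to nothing. Past that, 1 N at the grip adds 4 N.
- acid_bottle: amber reagent bottle with red cap, 72 mm across, about 170 mm tall; bystander, origin under its middle; leave it
- water_bottle: white water bottle with blue cap, 64 mm across, about 160 mm tall; bystander, origin under its middle; leave it
- sample_jar: small jar with green lid, 44 mm across, 55 mm tall; bystander, origin under its middle; leave it
- beaker: glass beaker, 68 mm across, 85 mm tall; bystander, origin under its middle; leave it
- cap_tray: open blue tray, 110 x 150 x 30 mm; bystander, origin under its middle; leave it
- tip_box: closed yellow box, 85 x 120 x 55 mm; bystander, origin under its middle; leave it
- spare_tube: spare white tube standing on the base plate, 27 mm across, 82 mm tall; bystander, origin under its middle; leave it

How it is judged:
By the outcome, as a careful person would: the job done as asked, in the order asked, and still so for the second after the job is handed in, with the robot touching nothing.
It also fails if it takes over 70 s, if anything falls off the work surface, if the arm or the gripper's body presses on something with over 40 N, if the wrist force passes 120 N, or if a joint passes its speed limit or range.

### The arm

A 6-joint arm with a two-finger parallel gripper is mounted at the origin on the work surface. World frame = base frame: x ahead of the robot, y to its left, z up, the work surface at z = 0. Lengths are in m, angles in rad, forces in N, time in s.
With the tool pointing down it reaches from about 0.425 to 1.125 m from the base axis. Payload 14.9 kg.
Tool frame: the origin (TCP) lies on the centre line of the jaws, within the pads' length; the fingertips stand 19 mm ahead of it and the grasp point (between the pads) is the TCP (ctrl.tip_reach is the distance from the TCP to the fingertips, in m); z points along the fingers, y is the line along which they close (so a half turn about z gives the same grasp; the last joint's range is limited). The gripper opens to 91 mm and grips with 3 to 60 N. Pads are 32 mm wide; open, the fingers measure 118 mm over their backs; the gripper's body (76 mm by 178 mm) begins 60 mm behind the grasp point.
Start: joints at [1.179, 0.379, 1.734, -0, 1.028, -0.033], TCP at [0.246, 0.655, 0.233] pointing down, gripper open.
Joint ranges: [-2.77, 2.77], [-0.74, 2.19], [0, 2.66], [-1.06, 4.2], [0.31, 2.87], [-3.08, 3.08]. Speed limits (rad/s): [1.89, 1.89, 2.39, 3.14, 3.14, 3.14].

### API

Orientations are given as a rotation vector (axis times angle).
In Python, from bench import readout, capture, ticket, find_in, outline_of, pinpoint, ctrl gives the robot as it stands.
- The arm moves only by the tool send_rows, never from a script. Its argument "targets" is a list of rows, each an object of numbers: "x", "y", "z": the shift along the tool's x, y, z in mm; "yaw": the turn about the tool's z in degrees. In form: [{"x": .., "y": .., "z": .., "yaw": ..}, ...]. A call has 1 to 8 rows; each row is the pose to reach, as a shift and turn from the pose commanded when the call began, along the tool's axes at that moment; what a row does not reach only later rows make up. A row lasts 1/12 s, in which the tool goes at most 41.7 mm and 7.16 degrees, less where a joint would pass 70% of its speed; a pose out of reach is approached as far as the arm can. A call with a gripper value outside its range is refused whole. "claw" is the finger opening in mm, from 0 to 91.2, set as the call begins (left out, the last holds). The fingers move at their own pace and stop on an object; the grip force is fixed at half the most. Time passes only in rows, so rows that repeat a pose let the fingers close. It gives the time, the measured TCP pose, the force, the opening and the grip force at its end, in the units of the state.
- readout.read_state(): the state, without advancing time (a new reading comes with each control period).
- capture(name): name is "side" or "top" or "wrist"; returns a dict with "pixels" (480x640x3 uint8, red, green, blue), "mtx" (3x3 intrinsics, pixels), "origin" and "orientation" of the camera in the world. Camera axes: x right, y up, looking along -z (the intrinsics and any distortion apply to the point x, -y, -z); pixel columns grow to the right and rows downward; lengths in m; the calibration is good to about 2 mm. A picture is of the moment at which its call begins. There is no depth.
- ticket.hand_in(): hands the job in; it is judged then, once.
Trained networks look in a picture, given as the dict that the camera call returned (one of the last four; its "shot" number tells which), for a name from the list of things; names that differ only in an ending like _2 or _b are one class to them, and where a whole thing is asked for, a point or a joint stands for the part that bears it (a point fixed in the world has none). Each returns a list of dicts, best first, with "confidence" (0 to 1); they miss things now and then, are a little off and sometimes report something else, mostly with a low value. They report only what shows in the picture. A call takes as long as a camera call.
- find_in(picture, label): "bbox" ([left, top, right, bottom] in pixels, round what is visible of it).
- outline_of(picture, label): "region" (480x640 bool, what is visible of it) and "bbox" ([left, top, right, bottom] in pixels, round what is visible of it).
- pinpoint(picture, label): "location" ([column, row] in pixels: a listed point, or the origin of a listed thing).
The state is a dict: "time": time; "qpos": joint angles; "dq": joint speeds; "joint_torque": joint torques, N m; "eef_pos": TCP position; "orientation": TCP orientation; "force": force on the tool from outside, world axes, zero at the start; "torque": the same for the moment, N m; "width": finger opening in m; "gripper_force": force on a finger pad.
Only numpy, scipy, OpenCV 4.12 (cv2) and the standard library are available. Lean on these libraries where they do the work, as an engineer would, in place of code of your own. Each camera call takes 0.05 s, during which the arm holds its last target. There are 200 camera calls.

## Working session

There is one attempt and no reset: what is moved stays moved. The work goes in short steps, Python scripts to look and compute and a tool call to move; the robot and the scene stay as the last step left them, time stands still between calls to the robot, and variables do not carry over. Pictures are saved under pics/ and viewed, at most 10 in all, crops included, and the job is handed in when it is done.

Besides the shell and the picture viewer there is one more tool, called after ">>>" as name([rows], argument=value, ...), one row to a line, values as JSON. send_rows: Moves the arm, as the interface text tells. Its arguments: {"type":"object","properties":{"targets":{"type":"array","items":{"type":"object","properties":{"x":{"type":"number"},"y":{"type":"number"},"z":{"type":"number"},"yaw":{"type":"number"}}}},"claw":{"type":"number"}},"required":["targets"]}

```bash
mkdir -p pics; cat > h.py <<'E'
from bench import readout, capture, ticket, find_in, outline_of, pinpoint, ctrl
import numpy as np, cv2
from scipy.spatial.transform import Rotation as R
def rot(o):
    o=np.array(o,float)
    return o if o.shape==(3,3) else (R.from_rotvec(o).as_matrix() if o.size==3 else R.from_quat(o).as_matrix())
def ray(p,uv):
    K=np.array(p["mtx"]);d=np.linalg.inv(K)@[uv[0],uv[1],1]
    d=rot(p["orientation"])@(d*[1,-1,-1]);return np.array(p["origin"]),d/np.linalg.norm(d)
def tri(rs):
    A=0;b=0
    for o,d in rs:
        M=np.eye(3)-np.outer(d,d);A=A+M;b=b+M@o
    x=np.linalg.solve(A,b);return x,[np.linalg.norm((np.eye(3)-np.outer(d,d))@(x-o)) for o,d in rs]
def proj(p,X):
    c=rot(p["orientation"]).T@(np.array(X)-np.array(p["origin"]));u=np.array(p["mtx"])@(c*[1,-1,-1]);return u[:2]/u[2]
E
python3 - <<'E'
from h import *
s=readout.read_state();print({k:np.round(v,3) for k,v in s.items()})
ps={n:capture(n) for n in("side","top","wrist")}
for n,p in ps.items():
    cv2.imwrite(f"pics/{n}0.png",p["pixels"][...,::-1]);print(n,{k:v for k,v in p.items() if k!="pixels"})
for l in["shaft","crank_grip","lever_tip","pawl_tip","tube_rack","stand"]:
    o={n:(pinpoint(p,l) or [None])[0] for n,p in ps.items()}
    print(l,{n:(np.round(v["location"],1),round(v["confidence"],2)) for n,v in o.items() if v})
    rs=[ray(ps[n],v["location"]) for n,v in o.items() if v and v["confidence"]>.4]
    if len(rs)>1:print(tri(rs))
E
```

```text
{'time': np.float64(0.0), 'qpos': array([ 1.179,  0.379,  1.735, -0.   ,  1.028, -0.033]), 'dq': array([-0.001, -0.001, -0.001,  0.   ,  0.001,  0.001]), 'joint_torque': array([ 5.0000e-03, -7.6373e+01, -4.3437e+01,  6.5000e-02,  4.2000e-02,
       -0.0000e+00]), 'eef_pos': array([0.246, 0.655, 0.232]), 'orientation': array([-5.600e-01, -3.091e+00,  2.000e-03]), 'force': array([0.507, 0.754, 0.22 ]), 'torque': array([-0.023,  0.05 ,  0.013]), 'gripper_force': np.float64(0.0), 'width': np.float64(0.091)}
side {'mtx': array([[614.15428571,   0.        , 323.77873864],
       [  0.        , 614.15428571, 240.16414013],
       [  0.        ,   0.        ,   1.        ]]), 'origin': array([-0.04329945, -1.05832186,  0.94492539]), 'orientation': array([ 0.95831753, -0.29295293, -0.51433363]), 'shot': 1}
top {'mtx': array([[464.11223014,   0.        , 319.45198341],
       [  0.        , 464.11223014, 237.68596639],
       [  0.        ,   0.        ,   1.        ]]), 'origin': array([ 0.44390848, -0.05362706,  1.122335  ]), 'orientation': array([ 0.08688048, -0.11034567, -1.56291182]), 'sh
[... 837 characters left out ...]
235,  0.29575892]), [np.float64(0.000978895708145332), np.float64(0.000978895708145338)])
pawl_tip {'side': (array([293.5, 215.8]), 0.45), 'top': (array([204.1, 243.6]), 0.57)}
(array([0.59658366, 0.15679246, 0.1212338 ]), [np.float64(0.04738332479926033), np.float64(0.047383324799260156)])
tube_rack {'side': (array([256.4, 199. ]), 0.95), 'top': (array([207.3, 245.6]), 0.76)}
(array([0.54553527, 0.15939293, 0.18420922]), [np.float64(0.0007940167500250088), np.float64(0.0007940167500249067)])
stand {'side': (array([298. , 298.4]), 0.9), 'top': (array([303.3, 253.9]), 0.75)}
(array([ 0.54881448, -0.03228475, -0.00451675]), [np.float64(0.0028426611915939055), np.float64(0.002842661191594028)])
```

```bash
python3 - <<'E'
import cv2
a=cv2.imread("pics/side0.png")[120:360,180:480];b=cv2.imread("pics/top0.png")[120:360,180:480]
cv2.imwrite("pics/c0.png",cv2.resize(cv2.vconcat([a,b]),None,fx=1.25,fy=1.25) if 0 else cv2.resize(cv2.hconcat([a,b]),(800,320),interpolation=cv2.INTER_CUBIC))
E
```

```text
(no output)
```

View pics/c0.png

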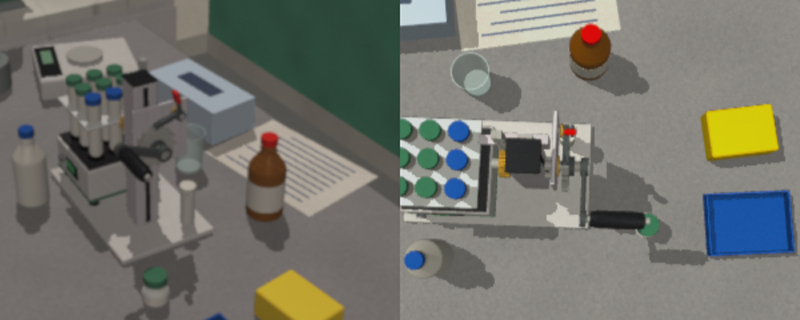

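View pics/side0.png

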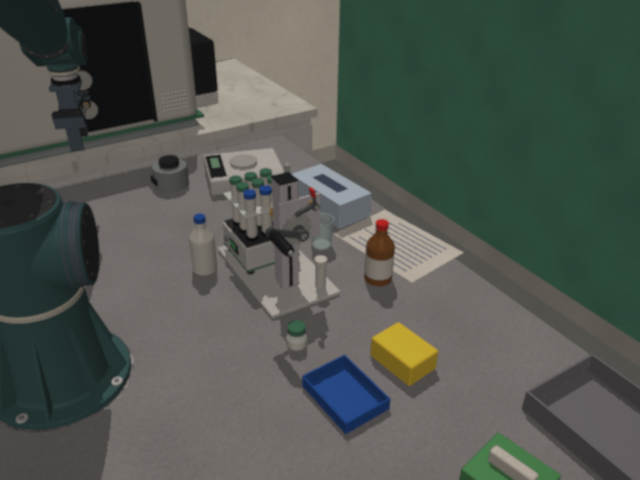

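```bash
cat > fit.py <<'E'
from h import *
from scipy.optimize import least_squares
ps={n:capture(n) for n in("side","top")}
L=["shaft","crank_grip","lever_tip","tube_rack","stand"]
obs=[(n,l,np.array(v[0]["location"])) for n,p in ps.items() for l in L if (v:=pinpoint(p,l))]
def pts(q):
    x,y,w,a,lx,ly=q
    P={"shaft":[0,0,.2],"crank_grip":[-.085*np.cos(a),-.078,.2+.085*np.sin(a)],"lever_tip":[lx,ly,.294],"tube_rack":[0,.2,.178],"stand":[0,0,0]}
    Rz=R.from_euler("z",w).as_matrix()
    return {k:Rz@np.array(v)+[x,y,0] for k,v in P.items()}
def res(q):
    P=pts(q);return np.concatenate([proj(ps[n],P[l])-uv for n,l,uv in obs]+[[(q[3]-.39)*40]])
r=least_squares(res,[.545,-.035,0,.39,.036,0],loss="soft_l1")
print(np.round(r.x,4));P=pts(r.x)
for (n,l,uv) in obs:print(n,l,np.round(proj(ps[n],P[l])-uv,1))
for l in P:print(l,np.round(P[l],4))
for l in("acid_bottle","spare_tube"):
    v=pinpoint(ps["top"],l);o,d=ray(ps["top"],v[0]["location"]);print(l,o-d*o[2]/d[2])
E
python3 fit.py
```

```text
[ 0.5438 -0.0353 -0.0332  0.3886  0.0459 -0.0026]
side shaft [ 0.5 -0.5]
side crank_grip [ 1.3 -0.1]
side lever_tip [-0.3  0.1]
side tube_rack [-2.6  1.9]
side stand [-0.3  1.1]
top shaft [5.4 1.5]
top crank_grip [-2.6  0.6]
top lever_tip [ 0.1 -0.2]
top tube_rack [-0.3 -0.9]
top stand [-0.3 -3.4]
shaft [ 0.5438 -0.0353  0.2   ]
crank_grip [ 0.4626 -0.1106  0.2322]
lever_tip [ 0.5896 -0.0394  0.294 ]
tube_rack [0.5505 0.1646 0.178 ]
stand [ 0.5438 -0.0353  0.    ]
acid_bottle [ 0.76695341 -0.07161579  0.        ]
spare_tube [ 0.61780187 -0.03827456  0.        ]
```

```bash
cat > go.py <<'E'
import sys
from h import *
# args: x,y,z,A(deg of tool y in world) ...  -> shifts mm / yaw deg from the present pose
s=readout.read_state();M=rot(s["orientation"]);A=np.degrees(np.arctan2(M[1,1],M[0,1]))
print("t",round(float(s["time"]),2),"pos",np.round(s["eef_pos"],4),"A",round(A,1),"q",np.round(s["qpos"],2),"F",np.round(s["force"],1),"w",round(float(s["width"]),4))
for a in sys.argv[1:]:
    v=[float(k) for k in a.split(",")];d=M.T@(np.array(v[:3])-s["eef_pos"])*1000
    print(a,np.round(d,1),"yaw",round(A-v[3],1))
E
python3 go.py .35,.6,.4,15 .48,.40,.42,15
```

```text
t 1.75 pos [0.2458 0.6554 0.2329] A 69.4 q [ 1.18  0.38  1.73 -0.    1.03 -0.03] F [-1.  -0.6 -0.3] w 0.0911
.35,.6,.4,15 [-117.   -15.3 -167.1] yaw 54.4
.48,.40,.42,15 [-309.  -156.9 -187.1] yaw 54.4
```

>>> send_rows([
  {"x": -30,"y": 0,"z": -40,"yaw": 7},
  {"x": -60,"y": -10,"z": -80,"yaw": 14},
  {"x": -100,"y": -40,"z": -110,"yaw": 21},
  {"x": -140,"y": -60,"z": -140,"yaw": 28},
  {"x": -180,"y": -80,"z": -160,"yaw": 35},
  {"x": -220,"y": -100,"z": -180,"yaw": 42},
  {"x": -250,"y": -120,"z": -187,"yaw": 49},
  {"x": -280,"y": -140,"z": -187,"yaw": 54},
], claw=0)

```text
time: 2.42
eef_pos: [0.4323, 0.4604, 0.4123]
orientation: [1.91, 2.494, 0.004]
force: [1.5, 0.0, -0.0]
width: 0.0406
gripper_force: 0.0
```

```bash
python3 go.py .52,.2,.42,-35 .51,.12,.42,-35
```

```text
t 2.42 pos [0.4323 0.4604 0.4123] A 15.1 q [0.78 0.11 1.74 0.   1.29 0.52] F [ 1.5  0.  -0. ] w 0.0406
.52,.2,.42,-35 [-274.2   17.    -8. ] yaw 50.1
.51,.12,.42,-35 [-348.9  -13.5   -8.2] yaw 50.1
```

>>> send_rows([
  {"x": -40,"y": 0,"z": -8,"yaw": 7},
  {"x": -80,"y": 0,"z": -8,"yaw": 14},
  {"x": -120,"y": 0,"z": -8,"yaw": 21},
  {"x": -160,"y": 0,"z": -8,"yaw": 28},
  {"x": -200,"y": 0,"z": -8,"yaw": 35},
  {"x": -240,"y": 0,"z": -8,"yaw": 42},
  {"x": -280,"y": 0,"z": -8,"yaw": 49},
  {"x": -320,"y": 0,"z": -8,"yaw": 56},
])

```text
time: 3.08
eef_pos: [0.5164, 0.1511, 0.4184]
orientation: [2.857, 1.305, 0.001]
force: [0.9, 0.3, 0.4]
width: 0.0
gripper_force: 0.0
```

```bash
python3 go.py .50,.0,.40,-98 .50,-.05,.40,-98
```

```text
t 3.08 pos [0.5164 0.1511 0.4184] A -40.9 q [ 0.24 -0.06  1.9   0.    1.3   0.96] F [0.9 0.3 0.4] w 0.0
.50,.0,.40,-98 [-124.9   86.5   18.3] yaw 57.1
.50,-.05,.40,-98 [-162.7  119.3   18.3] yaw 57.1
```

>>> send_rows([
  {"x": -20,"y": 15,"z": 0,"yaw": 7},
  {"x": -40,"y": 30,"z": 0,"yaw": 14},
  {"x": -60,"y": 45,"z": 0,"yaw": 21},
  {"x": -80,"y": 60,"z": 0,"yaw": 28},
  {"x": -100,"y": 75,"z": 5,"yaw": 35},
  {"x": -120,"y": 90,"z": 10,"yaw": 42},
  {"x": -140,"y": 105,"z": 15,"yaw": 49},
  {"x": -160,"y": 120,"z": 18,"yaw": 56},
])

```text
time: 3.75
eef_pos: [0.5031, -0.0478, 0.3997]
orientation: [-3.136, 0.189, 0.0]
force: [0.0, -0.0, 0.1]
width: 0.0006
gripper_force: 0.0
```

```bash
python3 go.py .51,-.047,.40,-153 
```

```text
t 3.75 pos [ 0.5031 -0.0478  0.3997] A -96.9 q [-0.14 -0.11  1.98 -0.    1.27  1.55] F [ 0.  -0.   0.1] w 0.0006
.51,-.047,.40,-153 [ 6.8 -1.6 -0.3] yaw 56.1
```

>>> send_rows([
  {"x": 0,"y": 0,"z": 0,"yaw": 7},
  {"x": 0,"y": 0,"z": 0,"yaw": 14},
  {"x": 0,"y": 0,"z": 0,"yaw": 21},
  {"x": 0,"y": 0,"z": 0,"yaw": 28},
  {"x": 0,"y": 0,"z": 0,"yaw": 35},
  {"x": 0,"y": 0,"z": 0,"yaw": 42},
  {"x": 0,"y": 0,"z": 0,"yaw": 49},
  {"x": 0,"y": 0,"z": 0,"yaw": 56},
])

```text
time: 4.42
eef_pos: [0.5034, -0.0466, 0.4002]
orientation: [-2.68, 1.639, -0.0]
force: [-0.1, 0.2, 0.2]
width: 0.0002
gripper_force: 0.0
```

>>> send_rows([
  {"x": 0,"y": 0,"z": 0,"yaw": 7},
  {"x": 0,"y": 0,"z": 0,"yaw": 14},
  {"x": 0,"y": 0,"z": 0,"yaw": 21},
  {"x": 0,"y": 0,"z": 0,"yaw": 28},
  {"x": 0,"y": 0,"z": 0,"yaw": 28},
  {"x": 0,"y": 0,"z": 0,"yaw": 28},
])

```text
time: 4.92
eef_pos: [0.5035, -0.0466, 0.4002]
orientation: [-2.215, 2.228, -0.0]
force: [-0.3, -0.3, 0.7]
width: 0.0001
gripper_force: 0.0
```

```bash
python3 - <<'E'
from h import *
p=capture("wrist");t=capture("top");sd=capture("side")
print(p["origin"],readout.read_state()["eef_pos"])
for l in ("lever_tip","crank_grip","shaft"):
    o={}
    for n,q in(("w",p),("t",t),("s",sd)):
        v=pinpoint(q,l)
        if v and v[0]["confidence"]>.4:o[n]=v[0]["location"];print(l,n,np.round(v[0]["location"],1),round(v[0]["confidence"],2))
    D=dict(w=p,t=t,s=sd)
    if len(o)>1:print(tri([ray(D[n],u) for n,u in o.items()]))
cv2.imwrite("pics/w1.png",p["pixels"][...,::-1])
E
python3 go.py .54,-.047,.303,-182
```

```text
[ 0.50382585 -0.11938204  0.55123816] [ 0.50345181 -0.04660516  0.4000994 ]
lever_tip w [199.4 254.8] 0.93
lever_tip s [312.1 187.9] 0.79
(array([ 0.58309173, -0.04479492,  0.29969221]), [np.float64(0.0008705138532973405), np.float64(0.000870513853297551)])
crank_grip w [369.7 139.7] 0.66
crank_grip t [322.  169.1] 0.7
crank_grip s [280.3 240.8] 0.61
(array([ 0.5402477 , -0.09182067,  0.26714022]), [np.float64(0.0728794656266146), np.float64(0.13915073839719966), np.float64(0.07765884477679878)])
shaft s [296.2 229.6] 0.86
t 5.52 pos [ 0.5035 -0.0466  0.4001] A 179.5 q [-0.14 -0.11  1.98 -0.    1.27  3.01] F [0.6 0.4 0.1] w 0.0008
.54,-.047,.303,-182 [  0.1 -36.5  97.1] yaw 361.5
```

View pics/w1.png

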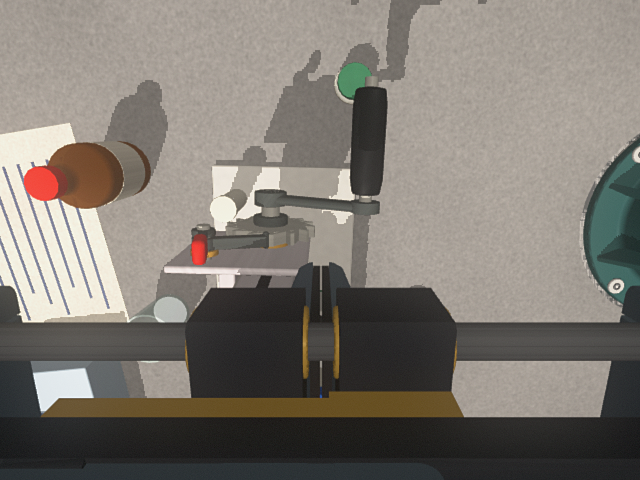

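```bash
python3 - <<'E'
from h import *
from scipy.optimize import least_squares
p=capture("wrist");t=capture("side")
def at(uv,z,p=p):
    o,d=ray(p,uv);return o+d*(z-o[2])/d[2]
r=outline_of(p,"crank_grip")[0];ys,xs=np.nonzero(r["region"]);print(r["confidence"],r["bbox"])
ln=[(np.mean(xs[ys==k]),k) for k in range(ys.min()+6,ys.max()-5) if (ys==k).sum()>15]
W=np.array([at(u,.232) for u in ln]);c=np.polyfit(W[:,1],W[:,0],1);print("dx/dy",c,"y range",W[:,1].min(),W[:,1].max())
print("psi deg",-np.degrees(np.arctan(c[0])))
print("ends bbox",at(((r['bbox'][0]+r['bbox'][2])/2,r['bbox'][1]),.232),at(((r['bbox'][0]+r['bbox'][2])/2,r['bbox'][3]),.232))
print("grip pt",at((369.7,139.7),.232),"lever",at((199.4,254.8),.294), "hub",at((271,205),.2))
# panel edge
a=at((165,270),.3);b=at((310,272),.3);print("panel",a,b)
E
```

```text
Traceback (most recent call last):
IndexError: list index out of range
```

```bash
cat > grip.py <<'E'
from h import *
def at(p,uv,z):
    o,d=ray(p,uv);return o+d*(z-o[2])/d[2]
E
python3 - <<'E'
from grip import *
p=capture("wrist");g=p["pixels"].max(2)[80:200,340:400]<60
n,lab,st,_=cv2.connectedComponentsWithStats(g.astype("uint8"));k=1+st[1:,4].argmax();print(st[k])
ys,xs=np.nonzero(lab==k);ys+=80;xs+=340
rows=[r for r in range(ys.min()+6,ys.max()-5)]
W=np.array([at(p,(np.mean(xs[ys==r]),r),.234) for r in rows]);c=np.polyfit(W[:,1],W[:,0],1)
print("psi deg",-np.degrees(np.arctan(c[0])))
for r in(ys.min(),(ys.min()+ys.max())/2,ys.max()):print(at(p,(np.mean(xs[abs(ys-r)<4]),r),.234))
print("lever",at(p,(199.4,254.8),.294))
print("panel",at(p,(165,270),.3),at(p,(310,272),.3))
E
```

```text
[  10    7   37  108 3104]
psi deg -1.1512279646704977
[ 0.46748675 -0.15190403  0.234     ]
[ 0.46848426 -0.11396104  0.234     ]
[ 0.46762988 -0.07344794  0.234     ]
lever [ 0.5840859  -0.04306425  0.294     ]
panel [ 0.6054034 -0.0347766  0.3      ] [ 0.51137379 -0.03251969  0.3       ]
```

>>> send_rows([
  {"x": 8,"y": -20,"z": 30},
  {"x": 8,"y": -33,"z": 60},
  {"x": 8,"y": -33,"z": 85},
  {"x": 8,"y": -33,"z": 99},
  {"x": 8,"y": -33,"z": 99},
  {"x": 8,"y": -33,"z": 99},
])

```text
schema error: expected keys x, y, z, yaw
```

>>> send_rows([
  {"x": 0,"y": -6,"z": 0},
  {"x": 0,"y": -12,"z": 0},
  {"x": 0,"y": -18,"z": 0},
  {"x": 0,"y": -24,"z": 0},
  {"x": 0,"y": -30,"z": 0},
  {"x": 0,"y": -36,"z": 0},
])

```text
schema error: expected keys x, y, z, yaw
```

>>> send_rows([
  {"x": 8,"y": -20,"z": 30,"yaw": 0},
  {"x": 8,"y": -33,"z": 60,"yaw": 0},
  {"x": 8,"y": -33,"z": 85,"yaw": 0},
  {"x": 8,"y": -33,"z": 99,"yaw": 0},
  {"x": 8,"y": -33,"z": 99,"yaw": 0},
  {"x": 8,"y": -33,"z": 99,"yaw": 0},
])

```text
time: 6.22
eef_pos: [0.5363, -0.0549, 0.301]
orientation: [2.21, -2.232, -0.001]
force: [0.2, 0.3, 0.8]
width: 0.0006
gripper_force: 0.0
```

>>> send_rows([
  {"x": 0,"y": -6,"z": 0,"yaw": 0},
  {"x": 0,"y": -12,"z": 0,"yaw": 0},
  {"x": 0,"y": -18,"z": 0,"yaw": 0},
  {"x": 0,"y": -24,"z": 0,"yaw": 0},
  {"x": 0,"y": -30,"z": 0,"yaw": 0},
  {"x": 0,"y": -36,"z": 0,"yaw": 0},
])

```text
time: 6.72
eef_pos: [0.573, -0.0553, 0.3013]
orientation: [2.211, -2.232, -0.0]
force: [-2.9, 0.4, 2.7]
width: 0.0003
gripper_force: 1.6
```

>>> send_rows([
  {"x": 0,"y": -5,"z": 0,"yaw": 0},
  {"x": 0,"y": -10,"z": 0,"yaw": 0},
  {"x": 0,"y": -13,"z": 0,"yaw": 0},
  {"x": 0,"y": -13,"z": 0,"yaw": 0},
])

```text
time: 7.05
eef_pos: [0.5859, -0.0554, 0.301]
orientation: [2.211, -2.232, -0.0]
force: [-0.7, -0.0, -0.1]
width: 0.0003
gripper_force: 0.1
```

>>> send_rows([
  {"x": 0,"y": -2,"z": 0,"yaw": 0},
  {"x": 0,"y": -4,"z": 0,"yaw": 0},
  {"x": 0,"y": -4,"z": 0,"yaw": 0},
])

```text
time: 7.3
eef_pos: [0.5886, -0.0555, 0.3007]
orientation: [2.209, -2.231, -0.003]
force: [-9.5, -0.9, 2.8]
width: 0.0003
gripper_force: 4.6
```

```bash
python3 - <<'E'
from grip import *
p=capture("wrist");s=capture("side");v=pinpoint(s,"lever_tip");w=pinpoint(p,"lever_tip")
print(v and v[0],w and w[0]); 
if v and w: print(tri([ray(s,v[0]["location"]),ray(p,w[0]["location"])]))
cv2.imwrite("pics/sc1.png",cv2.resize(np.hstack([s["pixels"][150:310,200:400],p["pixels"][170:330,100:300]]),(800,320))[...,::-1])
E
```

```text
{'location': [319.5, 188.4], 'confidence': 0.66} {'location': [382.5, 275.8], 'confidence': 0.52}
(array([ 0.57202427, -0.08580586,  0.32291073]), [np.float64(0.004778821374581801), np.float64(0.00477882137458189)])
```

View pics/sc1.png

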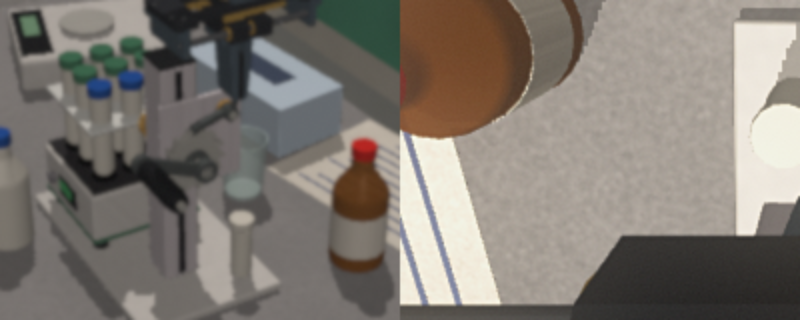

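>>> send_rows([
  {"x": 0,"y": 20,"z": 0,"yaw": 0},
  {"x": 0,"y": 40,"z": -30,"yaw": 0},
  {"x": 30,"y": 75,"z": -50,"yaw": 0},
  {"x": 62,"y": 100,"z": -50,"yaw": 0},
  {"x": 62,"y": 120,"z": -50,"yaw": 1},
  {"x": 62,"y": 120,"z": -50,"yaw": 1},
  {"x": 62,"y": 120,"z": -50,"yaw": 1},
], claw=70)

```text
time: 8.08
eef_pos: [0.4685, -0.1167, 0.3516]
orientation: [-2.189, 2.252, -0.002]
force: [-0.3, -0.1, -0.2]
width: 0.0437
gripper_force: 0.0
```

```bash
python3 go.py .468,-.118,.232,-181.5;python3 - <<'E'
from grip import *
p=capture("wrist");s=capture("side")
w=pinpoint(s,"lever_tip");print(w and w[0])
cv2.imwrite("pics/w2.png",np.vstack([p["pixels"][60:480],cv2.resize(s["pixels"][160:250,240:400],(640,360))]) [...,::-1][:600])
E
```

```text
t 8.08 pos [ 0.4685 -0.1167  0.3516] A 178.4 q [-0.29 -0.11  2.07  0.    1.19  2.88] F [-0.3 -0.1 -0.2] w 0.0437
.468,-.118,.232,-181.5 [  1.3   0.7 119.6] yaw 359.9
{'location': [316.9, 187.7], 'confidence': 0.78}
```

View pics/w2.png

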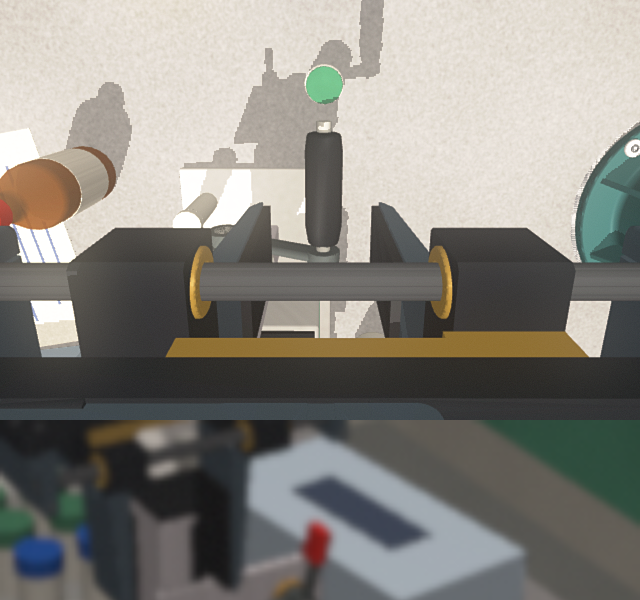

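>>> send_rows([
  {"x": 0,"y": 0,"z": 30,"yaw": 0},
  {"x": 0,"y": 0,"z": 60,"yaw": 0},
  {"x": 0,"y": 0,"z": 90,"yaw": 0},
  {"x": 0,"y": 0,"z": 110,"yaw": 0},
  {"x": 0,"y": 0,"z": 119,"yaw": 0},
  {"x": 0,"y": 0,"z": 119,"yaw": 0},
  {"x": 0,"y": 0,"z": 119,"yaw": 0},
])

```text
time: 8.82
eef_pos: [0.4695, -0.1161, 0.2325]
orientation: [2.192, -2.251, -0.0]
force: [0.1, -0.2, 0.9]
width: 0.0695
gripper_force: 0.0
```

>>> send_rows([
  {"x": 0,"y": 0,"z": 0,"yaw": 0},
  {"x": 0,"y": 0,"z": 0,"yaw": 0},
  {"x": 0,"y": 0,"z": 0,"yaw": 0},
  {"x": 0,"y": 0,"z": 0,"yaw": 0},
  {"x": 0,"y": 0,"z": 0,"yaw": 0},
  {"x": 0,"y": 0,"z": 0,"yaw": 0},
  {"x": 0,"y": 0,"z": 0,"yaw": 0},
  {"x": 0,"y": 0,"z": 0,"yaw": 0},
], claw=15)

```text
time: 9.48
eef_pos: [0.4672, -0.1162, 0.2314]
orientation: [2.19, -2.249, -0.004]
force: [-10.4, -4.2, 0.7]
width: 0.0254
gripper_force: 30.0
```

>>> send_rows([
  {"x": 0,"y": 3,"z": 0,"yaw": 0},
  {"x": 0,"y": 3.7,"z": 2,"yaw": 0},
  {"x": 0,"y": 4.3,"z": 4,"yaw": 0},
  {"x": 0,"y": 5,"z": 6,"yaw": 0},
  {"x": 0,"y": 5.5,"z": 8,"yaw": 0},
  {"x": 0,"y": 6,"z": 10,"yaw": 0},
])

```text
time: 9.98
eef_pos: [0.464, -0.1162, 0.2229]
orientation: [-2.189, 2.25, -0.003]
force: [3.8, 2.2, 3.8]
width: 0.0255
gripper_force: 30.0
```

```bash
python3 go.py; python3 - <<'E'
from h import *
for n in("side","top"):
    s=capture(n)
    for l in("pawl_tip","lever_tip","tube_rack"):
        w=pinpoint(s,l);print(n,l,w and (np.round(w[0]["location"],1),round(w[0]["confidence"],2)))
    if n=="side":cv2.imwrite("pics/s3.png",cv2.resize(s["pixels"][170:290,220:380],(800,600),interpolation=cv2.INTER_CUBIC)[...,::-1])
E
```

```text
t 9.98 pos [ 0.464  -0.1162  0.2229] A 178.4 q [-0.29  0.03  2.18  0.    0.92  2.87] F [3.8 2.2 3.8] w 0.0255
side pawl_tip []
side lever_tip (array([319. , 187.2]), 0.56)
side tube_rack (array([254.8, 198.1]), 0.88)
top pawl_tip (array([301.1, 241. ]), 0.6)
top lever_tip (array([307.9, 203.8]), 0.72)
top tube_rack (array([207.5, 243.5]), 0.94)
```

View pics/s3.png

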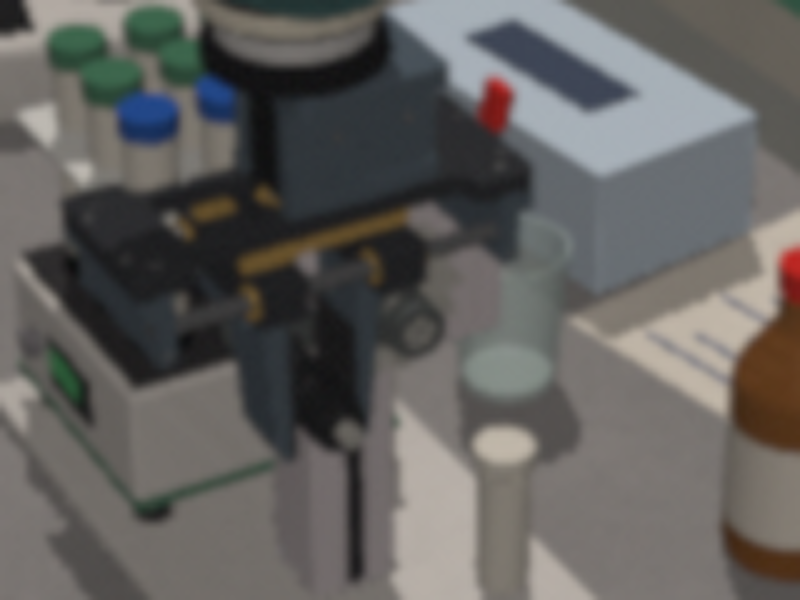

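>>> send_rows([
  {"x": 0,"y": 0.7,"z": 3,"yaw": 0},
  {"x": 0,"y": 1.3,"z": 6,"yaw": 0},
  {"x": 0,"y": 1.8,"z": 9,"yaw": 0},
  {"x": 0,"y": 1.8,"z": 9,"yaw": 0},
])

```text
time: 10.72
eef_pos: [0.4617, -0.1161, 0.2133]
orientation: [-2.19, 2.251, -0.002]
force: [4.1, 2.0, 3.8]
width: 0.0252
gripper_force: 30.0
```

```bash
python3 go.py; python3 - <<'E'
from h import *
for n in("wrist","top"):
    s=capture(n)
    for l in("pawl_tip","lever_tip"):
        w=pinpoint(s,l);print(n,l,w and (np.round(w[0]["location"],1),round(w[0]["confidence"],2)))
E
```

```text
t 10.72 pos [ 0.4617 -0.1161  0.2133] A 178.4 q [-0.3   0.05  2.19  0.    0.9   2.87] F [4.1 2.  3.8] w 0.0252
wrist pawl_tip (array([315.9, 144.9]), 0.58)
wrist lever_tip []
top pawl_tip (array([304.1, 225.4]), 0.75)
top lever_tip (array([307.1, 207.6]), 0.69)
```

```bash
cat > arc.py <<'E'
import sys,numpy as np
a,st,n=map(float,sys.argv[1:4])
for k in range(1,int(n)+1):
    p=a+st*k;print(f"{k} phi {p:.3f} y {85*(np.cos(p)-np.cos(a)):.1f} z {-85*(np.sin(p)-np.sin(a)):.1f}", end=(" |\n" if k%8==0 else "; "))
    if k%8==0:a=p;st=float(sys.argv[2]); a=p-st*k+0 if False else a
E
python3 - <<'E'
import numpy as np
a=.157
for c in range(6):
    print(f"from {a:.3f}:",[(round(85*(np.cos(a+.05*k)-np.cos(a)),1),round(-85*(np.sin(a+.05*k)-np.sin(a)),1)) for k in range(1,9)]);a+=.4
E
```

```text
from 0.157: [(np.float64(-0.8), np.float64(-4.2)), (np.float64(-1.7), np.float64(-8.3)), (np.float64(-2.9), np.float64(-12.4)), (np.float64(-4.3), np.float64(-16.4)), (np.float64(-5.9), np.float64(-20.4)), (np.float64(-7.7), np.float64(-24.2)), (np.float64(-9.6), np.float64(-28.0)), (np.float64(-11.8), np.float64(-31.6))]
from 0.557: [(np.float64(-2.3), np.float64(-3.5)), (np.float64(-4.8), np.float64(-7.0)), (np.float64(-7.5), np.float64(-10.3)), (np.float64(-10.4), np.float64(-13.4)), (np.float64(-13.4), np.float64(-16.5)), (np.float64(-16.5), np.float64(-19.3)), (np.float64(-19.8), np.float64(-22.0)), (np.float64(-23.2), np.float64(-24.6))]
from 0.957: [(np.float64(-3.5), np.float64(-2.4)), (np.float64(-7.2), np.float64(-4.5)), (np.float64(-10.9), np.float64(-6.5)), (np.float64(-14.8), np.float64(-8.3)), (np.float64(-18.7), np.float64(-10.0)), (np.float64(-22.7), np.float64(-11.4)), (np.float64(-26.8), np.float64(-12.6)), (np.float64(-30.9), np.float64(-13.6))]
from 1.357: [(np.float64(-4.2), np.float64(-0.8)), (np.float64(-8.4), np.float64(-1.4)), (np.float64(-12.6), np.float64(-1.8)), (np.float64(-16.9), np.float64(-1.9)), (np.float64(-21.1), np.float64(-1.9)), (np.float64(-25.4), np.float64(-1.6)), (np.float64(-29.6), np.float64(-1.1)), (np.float64(-33.8), np.float64(-0.5))]
from 1.757: [(np.float64(-4.2), np.float64(0.9)), (np.float64(-8.3), np.float64(2.0)), (np.float64(-12.3), np.float64(3.3)), (np.float64(-16.3), np.float64(4.8)), (np.float64(-20.2), np.float64(6.5)), (np.float64(-24.0), np.float64(8.4)), (np.float64(-27.7), np.float64(10.5)), (np.float64(-31.3), np.float64(12.7))]
from 2.157: [(np.float64(-3.5), np.float64(2.4)), (np.float64(-6.8), np.float64(5.0)), (np.float64(-10.1), np.float64(7.8)), (np.float64(-13.1), np.float64(10.8)), (np.float64(-16.1), np.float64(13.8)), (np.float64(-18.8), np.float64(17.1)), (np.float64(-21.4), np.float64(20.4)), (np.float64(-23.9), np.float64(23.9))]
```

>>> send_rows([
  {"x": 0,"y": -0.8,"z": -4.2,"yaw": 0},
  {"x": 0,"y": -1.7,"z": -8.3,"yaw": 0},
  {"x": 0,"y": -2.9,"z": -12.4,"yaw": 0},
  {"x": 0,"y": -4.3,"z": -16.4,"yaw": 0},
  {"x": 0,"y": -5.9,"z": -20.4,"yaw": 0},
  {"x": 0,"y": -7.7,"z": -24.2,"yaw": 0},
  {"x": 0,"y": -9.6,"z": -28,"yaw": 0},
  {"x": 0,"y": -11.8,"z": -31.6,"yaw": 0},
])

```text
time: 11.68
eef_pos: [0.4745, -0.1164, 0.2456]
orientation: [-2.189, 2.25, -0.005]
force: [14.4, 2.7, -2.5]
width: 0.0253
gripper_force: 30.0
```

>>> send_rows([
  {"x": 0,"y": -3,"z": -3,"yaw": 0},
  {"x": 0,"y": -6.2,"z": -6.2,"yaw": 0},
  {"x": 0,"y": -9.5,"z": -9.3,"yaw": 0},
  {"x": 0,"y": -12.4,"z": -12.4,"yaw": 0},
  {"x": 0,"y": -15.4,"z": -15.5,"yaw": 0},
  {"x": 0,"y": -18.5,"z": -18.3,"yaw": 0},
  {"x": 0,"y": -21.8,"z": -21,"yaw": 0},
  {"x": 0,"y": -25.2,"z": -23.6,"yaw": 0},
])

```text
time: 12.35
eef_pos: [0.4985, -0.1173, 0.2691]
orientation: [-2.191, 2.251, -0.001]
force: [3.5, -0.1, 4.4]
width: 0.0254
gripper_force: 30.0
```

>>> send_rows([
  {"x": 0,"y": -3.5,"z": -2.4,"yaw": 0},
  {"x": 0,"y": -7.2,"z": -4.5,"yaw": 0},
  {"x": 0,"y": -10.9,"z": -6.5,"yaw": 0},
  {"x": 0,"y": -14.8,"z": -8.3,"yaw": 0},
  {"x": 0,"y": -18.7,"z": -10,"yaw": 0},
  {"x": 0,"y": -22.7,"z": -11.4,"yaw": 0},
  {"x": 0,"y": -26.8,"z": -12.6,"yaw": 0},
  {"x": 0,"y": -30.9,"z": -13.6,"yaw": 0},
])

```text
time: 13.02
eef_pos: [0.5293, -0.1181, 0.2818]
orientation: [2.191, -2.251, 0.001]
force: [5.8, -4.9, -0.8]
width: 0.0254
gripper_force: 30.0
```

>>> send_rows([
  {"x": 0,"y": -4.2,"z": -0.8,"yaw": 0},
  {"x": 0,"y": -8.4,"z": -1.4,"yaw": 0},
  {"x": 0,"y": -12.6,"z": -1.8,"yaw": 0},
  {"x": 0,"y": -16.9,"z": -1.9,"yaw": 0},
  {"x": 0,"y": -21.1,"z": -1.9,"yaw": 0},
  {"x": 0,"y": -25.4,"z": -1.6,"yaw": 0},
  {"x": 0,"y": -29.6,"z": -1.1,"yaw": 0},
  {"x": 0,"y": -33.8,"z": -0.5,"yaw": 0},
])

```text
time: 13.68
eef_pos: [0.5627, -0.1192, 0.2816]
orientation: [2.19, -2.25, -0.001]
force: [4.6, -6.1, -5.4]
width: 0.0254
gripper_force: 30.0
```

>>> send_rows([
  {"x": 0.3,"y": -4.2,"z": 1.4,"yaw": 0},
  {"x": 0.5,"y": -8.3,"z": 2.8,"yaw": 0},
  {"x": 0.8,"y": -12.3,"z": 4.3,"yaw": 0},
  {"x": 1,"y": -16.3,"z": 5.8,"yaw": 0},
  {"x": 1,"y": -20.2,"z": 7.5,"yaw": 0},
  {"x": 1,"y": -24,"z": 9.4,"yaw": 0},
  {"x": 1,"y": -27.7,"z": 11.5,"yaw": 0},
  {"x": 1,"y": -31.3,"z": 13.7,"yaw": 0},
])

```text
time: 14.35
eef_pos: [0.594, -0.1203, 0.2679]
orientation: [2.191, -2.251, -0.002]
force: [4.7, 0.6, -2.6]
width: 0.0254
gripper_force: 30.0
```

```bash
python3 go.py; python3 - <<'E'
import numpy as np
a=2.157
for c in range(6):
    print(f"from {a:.3f}:",[(float(round(85*(np.cos(a+.035*k)-np.cos(a)),1)),float(round(-85*(np.sin(a+.035*k)-np.sin(a)),1))) for k in range(1,9)]);a+=.28
E
```

```text
t 14.35 pos [ 0.594  -0.1203  0.2679] A 178.4 q [-0.24  0.19  1.91  0.    1.04  2.93] F [ 4.7  0.6 -2.6] w 0.0254
from 2.157: [(-2.4, 1.7), (-4.8, 3.5), (-7.2, 5.3), (-9.4, 7.3), (-11.6, 9.3), (-13.7, 11.4), (-15.8, 13.5), (-17.7, 15.8)]
from 2.437: [(-1.9, 2.3), (-3.7, 4.7), (-5.4, 7.1), (-7.0, 9.6), (-8.6, 12.1), (-10.1, 14.7), (-11.4, 17.4), (-12.7, 20.0)]
from 2.717: [(-1.2, 2.7), (-2.3, 5.5), (-3.2, 8.3), (-4.1, 11.2), (-4.9, 14.0), (-5.6, 16.9), (-6.2, 19.8), (-6.7, 22.8)]
from 2.997: [(-0.4, 3.0), (-0.7, 5.9), (-0.8, 8.9), (-0.9, 11.9), (-0.8, 14.8), (-0.7, 17.8), (-0.5, 20.8), (-0.1, 23.7)]
from 3.277: [(0.5, 2.9), (1.0, 5.9), (1.7, 8.8), (2.4, 11.6), (3.3, 14.5), (4.2, 17.3), (5.3, 20.1), (6.5, 22.8)]
from 3.557: [(1.2, 2.7), (2.6, 5.4), (4.0, 8.0), (5.5, 10.5), (7.2, 13.0), (8.9, 15.5), (10.6, 17.8), (12.5, 20.2)]
```

>>> send_rows([
  {"x": 0,"y": -2.4,"z": 1.7,"yaw": 0},
  {"x": 0,"y": -4.8,"z": 3.5,"yaw": 0},
  {"x": 0,"y": -7.2,"z": 5.3,"yaw": 0},
  {"x": 0,"y": -9.4,"z": 7.3,"yaw": 0},
  {"x": 0,"y": -11.6,"z": 9.3,"yaw": 0},
  {"x": 0,"y": -13.7,"z": 11.4,"yaw": 0},
  {"x": 0,"y": -15.8,"z": 13.5,"yaw": 0},
  {"x": 0,"y": -17.7,"z": 15.8,"yaw": 0},
])

```text
time: 15.02
eef_pos: [0.6112, -0.1209, 0.2519]
orientation: [2.19, -2.251, -0.003]
force: [3.2, 2.0, -5.1]
width: 0.0254
gripper_force: 30.0
```

>>> send_rows([
  {"x": 0,"y": -1.9,"z": 2.3,"yaw": 0},
  {"x": 0,"y": -3.7,"z": 4.7,"yaw": 0},
  {"x": 0,"y": -3.7,"z": 4.7,"yaw": 0},
])

```text
time: 15.27
eef_pos: [0.6149, -0.121, 0.2471]
orientation: [2.191, -2.251, -0.003]
force: [0.3, 1.6, -7.8]
width: 0.0254
gripper_force: 30.0
```

>>> send_rows([
  {"x": 0,"y": -1.3,"z": 2.6,"yaw": 0},
  {"x": 0,"y": -2.8,"z": 5.3,"yaw": 0},
  {"x": 0,"y": -4.3,"z": 7.8,"yaw": 0},
  {"x": 0,"y": -4.3,"z": 7.8,"yaw": 0},
])

```text
time: 15.6
eef_pos: [0.6195, -0.1212, 0.2397]
orientation: [2.191, -2.251, -0.001]
force: [-0.1, 4.4, -7.1]
width: 0.0254
gripper_force: 30.0
```

>>> send_rows([
  {"x": 0,"y": -1.5,"z": 2.6,"yaw": 0},
  {"x": 0,"y": -2.8,"z": 5.3,"yaw": 0},
  {"x": 0,"y": -2.8,"z": 5.3,"yaw": 0},
])

```text
time: 15.85
eef_pos: [0.6223, -0.1213, 0.2344]
orientation: [2.191, -2.251, -0.001]
force: [-1.9, 5.6, -8.1]
width: 0.025
gripper_force: 30.0
```

>>> send_rows([
  {"x": -0.4,"y": -0.9,"z": 2.9,"yaw": 0},
  {"x": -0.8,"y": -1.8,"z": 5.8,"yaw": 0},
  {"x": -1,"y": -2.7,"z": 8.6,"yaw": 0},
  {"x": -1,"y": -2.7,"z": 8.6,"yaw": 0},
])

```text
time: 16.18
eef_pos: [0.6257, -0.1212, 0.2262]
orientation: [2.191, -2.251, 0.002]
force: [-0.3, -5.4, -6.7]
width: 0.0252
gripper_force: 30.0
```

>>> send_rows([
  {"x": 0,"y": -0.9,"z": 2.8,"yaw": 0},
  {"x": 0,"y": -1.7,"z": 5.7,"yaw": 0},
  {"x": 0,"y": -1.7,"z": 5.7,"yaw": 0},
])

```text
time: 16.43
eef_pos: [0.6274, -0.1213, 0.2206]
orientation: [2.191, -2.251, 0.002]
force: [0.1, -5.0, -7.0]
width: 0.0251
gripper_force: 30.0
```

>>> send_rows([
  {"x": 0.2,"y": -0.7,"z": 2.9,"yaw": 0},
  {"x": 0.4,"y": -1.2,"z": 5.8,"yaw": 0},
  {"x": 0.4,"y": -1.2,"z": 5.8,"yaw": 0},
])

```text
time: 16.68
eef_pos: [0.6287, -0.1214, 0.2147]
orientation: [-2.19, 2.251, -0.002]
force: [3.4, -5.0, -6.5]
width: 0.0254
gripper_force: 30.0
```

>>> send_rows([
  {"x": 0,"y": -0.4,"z": 2.9,"yaw": 0},
  {"x": 0,"y": -0.8,"z": 5.8,"yaw": 0},
  {"x": 0,"y": -0.8,"z": 5.8,"yaw": 0},
])

```text
time: 16.93
eef_pos: [0.6296, -0.1214, 0.2091]
orientation: [-2.191, 2.251, -0.003]
force: [2.1, -5.0, -2.7]
width: 0.0258
gripper_force: 30.0
```

>>> send_rows([
  {"x": 0,"y": 0,"z": 1,"yaw": 0},
  {"x": 0,"y": -0.1,"z": 2,"yaw": 0},
  {"x": 0,"y": -0.1,"z": 2,"yaw": 0},
  {"x": 0,"y": -0.1,"z": 2,"yaw": 0},
])

```text
time: 17.27
eef_pos: [0.6298, -0.1214, 0.2077]
orientation: [-2.19, 2.251, -0.003]
force: [2.8, -5.6, -2.2]
width: 0.0256
gripper_force: 30.0
```

>>> send_rows([
  {"x": 0,"y": 0,"z": 1,"yaw": 0},
  {"x": 0,"y": 0,"z": 2,"yaw": 0},
  {"x": 0,"y": 0,"z": 2,"yaw": 0},
  {"x": 0,"y": 0,"z": 2,"yaw": 0},
])

```text
time: 17.6
eef_pos: [0.63, -0.1214, 0.2058]
orientation: [-2.19, 2.251, -0.003]
force: [2.7, -4.8, -0.6]
width: 0.0252
gripper_force: 30.0
```

```bash
python3 - <<'E'
from h import *
F=[]
for n in("side","top","side"):
    s=capture(n);F.append(readout.read_state()["force"])
    w=pinpoint(s,"tube_rack");print(n,w and (np.round(w[0]["location"],1),round(w[0]["confidence"],2)))
    if w and n=="side":
        # height on the vertical line through the rack centre (.5505,.162)
        f=[np.linalg.norm(proj(s,[.549,.162,z])-w[0]["location"]) for z in np.arange(.08,.2,.001)];print("z",.08+.001*np.argmin(f),min(f))
    F.append(readout.read_state()["force"])
print(np.round(F,1))
E
```

```text
side (array([258.3, 217.6]), 0.91)
z 0.127 0.44436682228710017
top (array([209.5, 243.2]), 0.91)
side (array([260. , 214.9]), 0.7)
z 0.135 2.2748948064032564
[[ 2.1 -4.7 -1. ]
 [ 2.1 -5.4 -1.1]
 [ 2.5 -4.2 -0.4]
 [ 1.9 -4.6 -0.6]
 [ 2.8 -5.7 -0.6]
 [ 2.2 -4.8 -0.9]]
```

>>> send_rows([
  {"x": 0.5,"y": 0,"z": 0.4,"yaw": 0},
  {"x": 0.8,"y": -0.2,"z": 0.8,"yaw": 0},
  {"x": 0.8,"y": -0.2,"z": 0.8,"yaw": 0},
  {"x": 0.8,"y": -0.2,"z": 0.8,"yaw": 0},
])

```text
time: 18.23
eef_pos: [0.6299, -0.1216, 0.2048]
orientation: [-2.19, 2.25, -0.002]
force: [4.4, 2.5, 0.3]
width: 0.0253
gripper_force: 30.0
```

>>> send_rows([
  {"x": 0,"y": 0,"z": 0,"yaw": 0},
  {"x": 0,"y": 0,"z": 0,"yaw": 0},
  {"x": 0,"y": 0,"z": 0,"yaw": 0},
  {"x": 0,"y": 0,"z": 0,"yaw": 0},
  {"x": 0,"y": 0,"z": 0,"yaw": 0},
  {"x": 0,"y": 0,"z": 0,"yaw": 0},
], claw=60)

```text
time: 18.73
eef_pos: [0.629, -0.1218, 0.2043]
orientation: [2.191, -2.251, -0.0]
force: [0.4, 0.1, 0.5]
width: 0.0594
gripper_force: 0.0
```

>>> send_rows([
  {"x": 0,"y": 0,"z": -15,"yaw": 0},
  {"x": 0,"y": 0,"z": -40,"yaw": 0},
  {"x": 0,"y": 0,"z": -80,"yaw": 0},
  {"x": 0,"y": 0,"z": -120,"yaw": 0},
  {"x": 20,"y": 0,"z": -140,"yaw": 0},
  {"x": 50,"y": 0,"z": -140,"yaw": 0},
  {"x": 50,"y": 0,"z": -140,"yaw": 0},
  {"x": 50,"y": 0,"z": -140,"yaw": 0},
])

```text
time: 19.4
eef_pos: [0.6276, -0.1727, 0.3445]
orientation: [-2.189, 2.253, -0.0]
force: [0.6, 1.0, 0.6]
width: 0.0601
gripper_force: 0.0
```

```bash
python3 go.py; python3 - <<'E'
from h import *
s=capture("side");w=pinpoint(s,"tube_rack");print(w and w[0])
cv2.imwrite("pics/end.png",cv2.resize(s["pixels"][150:330,200:440],(800,600),interpolation=cv2.INTER_CUBIC)[...,::-1])
E
```

```text
t 19.4 pos [ 0.6276 -0.1727  0.3445] A 178.4 q [-0.3   0.19  1.76 -0.    1.19  2.87] F [0.6 1.  0.6] w 0.0601
{'location': [320.8, 247.7], 'confidence': 0.72}
```

View pics/end.png

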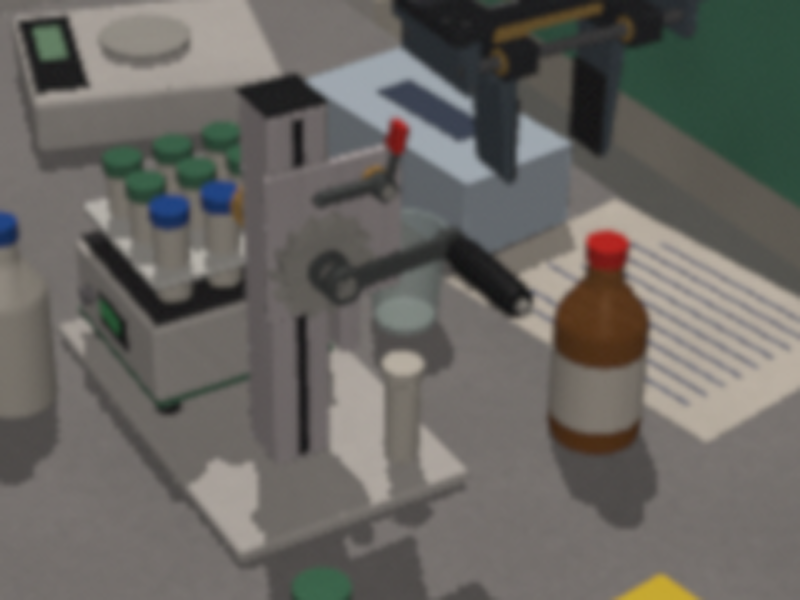

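The picture shows the pawl clear of the wheel and the lever over at its far side. The crank is on the far side, about level, the tubes are down in the block, and the gripper is free. I'm handing in.

```bash
python3 -c "
from bench import ticket
print(ticket.hand_in())"
```

```text
the job is handed in; nothing more can be done
None
```

The lever is released, the pawl sprung clear, and the rack was eased down about 54 mm until the crank's pull faded to nothing; I then let go, backed off and handed in at about 19.5 s (no verdict was returned).

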